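# Free the seized turn-catch of the spice cupboard and open its door

### The arm

A 6-joint arm with a two-finger parallel gripper is mounted at the origin on the work surface. World frame = base frame: x ahead of the robot, y to its left, z up, the work surface at z = 0. Lengths are in m, angles in rad, forces in N, time in s.
With the tool pointing down it reaches from about 0.275 to 1 m from the base axis. Payload 8.4 kg.
Tool frame: the origin (TCP) lies on the centre line of the jaws, within the pads' length; the fingertips stand 17 mm ahead of it and the grasp point (between the pads) lies 2 mm behind it (bot.tcp_to_tips is the z of the fingertips in the tool frame, in m); z points along the fingers, y is the line along which they close (so a half turn about z gives the same grasp; the last joint's range is limited). The gripper opens to 85 mm and grips with 20 to 120 N. Pads are 22 mm wide; open, the fingers measure 114 mm over their backs; the gripper's body (76 mm by 85 mm) begins 54 mm behind the grasp point. The pads swing forward as they close: fully open they stand 13 mm farther back than shut.
Start: joints at [-1.176, 0.353, 1.633, -0, 1.155, -0.002], TCP at [0.242, -0.576, 0.248] pointing down, gripper open.
Joint ranges: [-2.63, 2.63], [-0.92, 2.1], [0.06, 2.66], [-1.3, 4.44], [0, 2.69], [-3.02, 3.02]. Speed limits (rad/s): [2.22, 2.22, 2.79, 3.14, 3.14, 3.14].

### API

Orientations are given as a unit quaternion [x, y, z, w].
In Python, from workcell import bot, hand, kinematics, get_obs, vision, hand_in gives the robot as it stands. The module is installed in compiled form; this text tells all that it offers. Calls block until the motion is done:
- bot.reach(position, orientation): joint-space move of the TCP to a pose.
- bot.servo_line(position, ori=None, velocity=0.15): straight line of the TCP; ori=None keeps the orientation; velocity is the mean speed in m/s.
- bot.goto_joints(angles): joint-space move.
- hand.move_gripper(opening, strength=None): finger opening in m; strength is the grip in N (None keeps the last); returns when the fingers have stopped.
- bot.dwell(seconds).
- kinematics.solve_ik(position, orientation): joint angles nearest the present ones, or None.
- get_obs(): the state.
- vision.read_camera(name): name is "scene" or "top"; returns a dict with "frame" (384x512x3 uint8, red, green, blue), "intrinsics" (3x3 intrinsics, pixels), "view" (4x4, takes a point from world to camera coordinates). Camera axes: x right, y down, z forward; pixel columns grow to the right and rows downward; lengths in m; the calibration is good to about 2 mm. A picture is of the moment at which its call begins. There is no depth.
A pose or a line that the arm cannot do raises bot.IKError and nothing moves.
- hand_in(): hands the job in; it is judged then, once.
The state is a dict: "time_s": time; "joint_pos": joint angles; "joint_vel": joint speeds; "joint_efforts": joint torques, N m; "position": TCP position; "orientation": TCP orientation; "wrist_force": force on the tool from outside, world axes, zero at the start; "ft_torque": the same for the moment, N m; "gripper_width": finger opening in m; "grip_force": force on a finger pad.
Only numpy, scipy, OpenCV 4.12 (cv2) and the standard library are available. Lean on these libraries where they do the work, as an engineer would, in place of code of your own. Each camera call takes 0.05 s, during which the arm holds its last target. There are 200 camera calls.

### The job

The turn-catch that keeps the little spice cupboard's door shut has seized. Take its wing and rock it gently back and forth in small arcs, leaning a moment against each stop and never forcing it hard enough to overtwist its thin stem, until it breaks free; then turn it all the way back off the door, to its stop towards you, and swing the door wide open by its upright pull bar. Leave everything else on the shelf where it stands.

Things in the scene. Friction and masses are not known exactly. Their poses are not given: they have to be found in the camera images.
- catch (a joint): spindle angle of the turn-catch, rad, anticlockwise from above. 0: its nose (12 mm wide, tip 45 mm from the axis) points left and blocks the door; 1.25, end stop: nose towards the robot (door clear from 1.1). Seized, it plays between firm stops at unknown angles (-0.3 to 0.35). About 0.4 s of leaning wins a step, clockwise first, then each way in turn, 4 in all. Free friction 0.03 N m.
- wing (a joint): twist of the thin springy stem between spindle and wing, rad, anticlockwise positive, 0 unloaded: 0.1 rad per 0.25 N m. Beyond 0.14 rad (0.35 N m) either way it is ruined, at the end stop too; 0.1 to 0.2 N m is enough for leaning. The wing's angle is catch + wing. A second lean on the same side wins nothing; the last step is won anticlockwise.
- wing_grip (a point): grip point on the catch's axis, mid-wing: an upright flat steel bar 52 mm long (along this point's y), 11 mm thick (along x), 30 mm high, top 13 mm above this point, lower edge 17 mm below. It stands on a 12 mm round stem at the right end of the cupboard's front, this point 188 mm above the shelf, 38 mm above the cupboard's top. z up.
- pull_grip (a point): grip point of the door's pull, an upright round steel bar 14 mm in diameter, its top 21 mm above this point (196 mm above the shelf; door top at 143 mm). It stands 30 mm off the door's front face and 130 mm from the hinge line along the door. The point turns with the door: x square to it, into the cupboard, y towards the hinge, z up.
- door_hinge (a point): point on the door's upright hinge line, at the left end of the front, at the height of pull_grip.
- door (a joint): angle of the swing door (220 mm wide, 132 mm high, 14 mm thick, 0.45 kg), rad: 0 shut, grows as the free right edge swings towards the robot (clockwise seen from above), up to 1.75. Light friction; it stays where it is left.
- cupboard: fixed wooden spice cupboard, 140 mm deep, 300 mm wide, 150 mm high, origin at the centre of its underside, x axis to its back, y axis to its left as the robot sees it, z up. A jamb 54 mm wide at its right end, 106 mm high in front, carries the catch (axis at x -96, y -118 mm); hinge line at x -67, y 130 mm.
- bowl: small glass bowl, 90 mm wide, 40 mm high, on the cupboard's top, left. Origin: centre of its underside. Leave alone.
- plate: stainless steel plate, 180 mm wide, flat on the shelf at the left. Leave alone.
- mug: red plastic mug, 76 mm wide, 90 mm high, on the right. Leave alone.
- chakla: round wooden rolling board on three stubs, 220 mm wide, 40 mm high, at the left back. Leave alone.
- whisk: flat steel whisk, 240 mm long, lying at the right back. Leave alone.
- jar: amber glass jar, 60 mm wide, 100 mm high, at the right front. Leave alone.
- tumbler: steel tumbler, 56 mm wide, 85 mm high, standing just right of the cupboard. Leave alone.

How it is judged:
By the outcome, as a careful person would: the job done as asked, in the order asked, and still so for the second after the job is handed in, with the robot touching nothing.
It also fails if it takes over 72 s, if anything falls off the work surface, if the arm or the gripper's body presses on something with over 40 N, if the wrist force passes 120 N, or if a joint passes its speed limit or range.

## Working session

There is one attempt and no reset: what is moved stays moved. The work goes in short steps, each a Python script; the robot and the scene stay as the last script left them, time stands still between calls to the robot, and variables do not carry over. Pictures are saved under pics/ and viewed, at most 10 in all, crops included, and the job is handed in when it is done.

```bash
mkdir -p pics; python3 - <<'E'
from workcell import *
import cv2, numpy as np
np.set_printoptions(precision=4,suppress=True)
for n in("scene","top"):
    c=vision.read_camera(n); cv2.imwrite(f"pics/{n}0.png",cv2.resize(c["frame"][:,:,::-1],(800,600),interpolation=cv2.INTER_CUBIC))
    print(n,c["intrinsics"],c["view"]); np.savez(f"{n}0.npz",**c)
o=get_obs();print(o)
E
```

```text
scene [[381.5429   0.     258.0327]
 [  0.     381.5429 189.2213]
 [  0.       0.       1.    ]] [[ 0.8686  0.4955  0.0084 -0.4896]
 [ 0.4299 -0.7449 -0.5102 -0.1479]
 [-0.2465  0.4468 -0.86    1.4614]
 [ 0.      0.      0.      1.    ]]
top [[401.5923   0.     257.4112]
 [  0.     401.5923 188.4834]
 [  0.       0.       1.    ]] [[-0.0126 -0.9997 -0.0185  0.0501]
 [-0.9877  0.0153 -0.1558  0.5765]
 [ 0.156   0.0163 -0.9876  1.2396]
 [ 0.      0.      0.      1.    ]]
{'time_s': 0.1, 'joint_pos': array([-1.1764,  0.3536,  1.6341,  0.    ,  1.1552, -0.0023]), 'joint_vel': array([-0.0009, -0.0001, -0.0011,  0.0004,  0.0011,  0.0021]), 'joint_efforts': array([  0.0013, -60.6359, -34.282 ,   0.0001,   0.004 ,   0.    ]), 'position': array([ 0.2414, -0.5761,  0.2476]), 'orientation': array([ 0.9804,  0.1971, -0.0001, -0.0006]), 'wrist_force': array([-0.1813, -0.2155,  1.1025]), 'ft_torque': array([-0.0051, -0.0272, -0.0078]), 'grip_force': 0.0, 'gripper_width': 0.08556279990842428}
```

View pics/scene0.png

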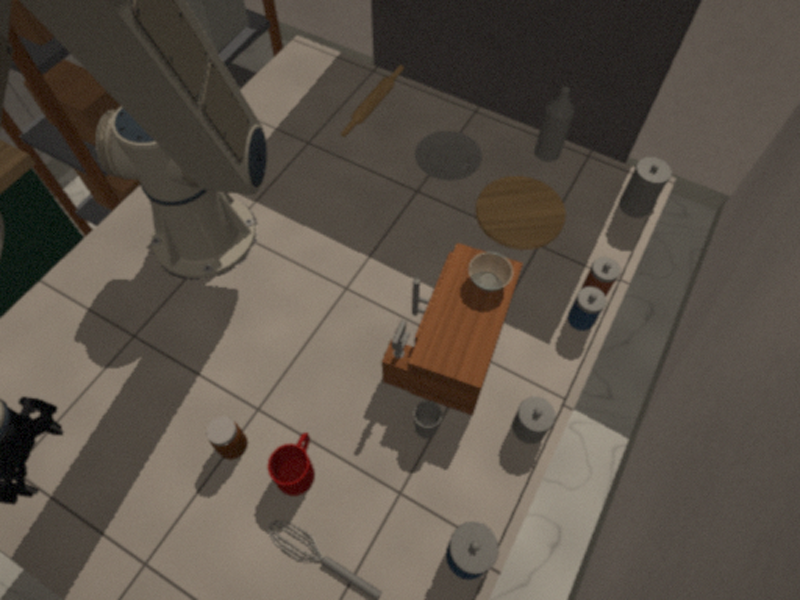

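View pics/top0.png

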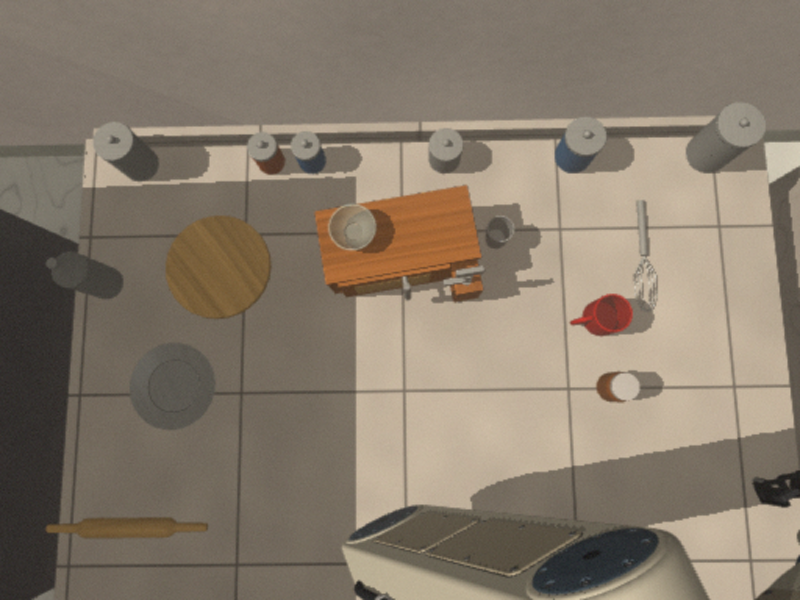

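The scene view shows the cupboard near (455,330), with the pull at (417,297) and the wing at (400,340). In the top view the cupboard's top has corners near (316,212), (467,186), (482,264) and (327,288), the wing is at (463,275) and the pull is at (406,287). Next I'll zoom in on both views.

```bash
cat > h.py <<'E'
import numpy as np, cv2
from workcell import *
np.set_printoptions(precision=4,suppress=True)
def ray(c,px):
    V=c["view"];R=V[:3,:3];o=-R.T@V[:3,3]
    d=R.T@np.linalg.solve(c["intrinsics"],[px[0],px[1],1.]);return o,d/np.linalg.norm(d)
def on(c,px,z):
    o,d=ray(c,px);return o+d*(z-o[2])/d[2]
def crop(c,x0,y0,w,h,s):
    return cv2.resize(c["frame"][y0:y0+h,x0:x0+w,::-1],(w*s,h*s),interpolation=cv2.INTER_CUBIC)
E
python3 - <<'E'
from h import *
t=dict(np.load("top0.npz"));s=dict(np.load("scene0.npz"))
cv2.imwrite("pics/crop0.png",np.hstack([crop(t,195,110,125,90,4)[:, :],crop(s,240,150,75,90,4)]))
hsv=cv2.cvtColor(t["frame"],cv2.COLOR_RGB2HSV)
m=cv2.inRange(hsv,(5,120,110),(16,255,255));m[:, :190]=0;m[:,320:]=0;m[:100]=0;m[200:]=0
m=cv2.morphologyEx(m,cv2.MORPH_OPEN,np.ones((3,3)))
cs=cv2.findContours(m,0,2)[0];c=max(cs,key=cv2.contourArea)
print(cv2.contourArea(c),cv2.minAreaRect(c));p=cv2.approxPolyDP(cv2.convexHull(c),3,True)[:,0]
for q in p: print(q,on(t,q+0.0,.15))
# px/rough points (from 800-scale view)
k=.64
for n,q,z in(("BL",(316,212),.15),("BR",(467,186),.15),("FR",(482,264),.15),("FL",(327,285),.15),("wing",(463,275),.201),("pull",(406,281),.196)):print(n,on(t,np.array(q)*k,z))
E
```

```text
3749.5 ((254.03070068359375, 151.31503295898438), (50.401588439941406, 100.78778076171875), 80.2475814819336)
[298 119] [ 0.7707 -0.0848  0.15  ]
[307 164] [ 0.6317 -0.1074  0.15  ]
[218 183] [0.5788 0.1563 0.15  ]
[208 181] [0.5853 0.1859 0.15  ]
[202 135] [0.7261 0.2049 0.15  ]
BL [0.724  0.2042 0.15  ]
BR [ 0.7706 -0.0874  0.15  ]
FR [ 0.6167 -0.1113  0.15  ]
FL [0.581  0.1821 0.15  ]
wing [ 0.5865 -0.0707  0.201 ]
pull [0.578  0.0323 0.196 ]
```

View pics/crop0.png

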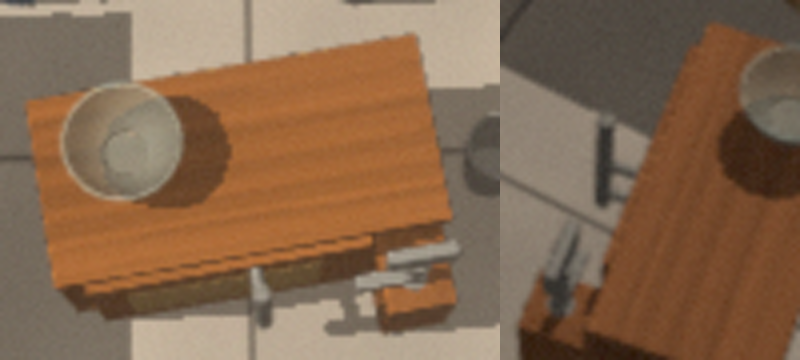

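The crop shows the cupboard's top corners (crop pixels) at (27,102), (415,35), (452,220) and (57,290). The wing's top bar runs from (388,262) to (458,246), the nose from (357,284) to (428,275), and the top of the pull is at (258,270).

```bash
python3 - <<'E'
from h import *
t=dict(np.load("top0.npz"));s=dict(np.load("scene0.npz"))
f=lambda q:np.array([195,110])+np.array(q)/4.-.375
C=[on(t,f(q),.15)[:2] for q in((27,102),(415,35),(452,220),(57,290))]
L=np.array([(.07,.15),(.07,-.15),(-.07,-.15),(-.07,.15)])
C=np.array(C);mc=C.mean(0);U,_,Vt=np.linalg.svd(L.T@(C-mc));R=Vt.T@U.T
print("res",C-(L@R.T+mc),"c",mc,"yaw",np.arctan2(R[1,0],R[0,0]))
for n,p in(("axis",(-.096,-.118)),("hinge",(-.067,.130)),):print(n,R@p+mc)
# pull: door front face? 130 from hinge
a=on(t,f((388,262)),.201);b=on(t,f((458,246)),.201);print("wing",(a+b)/2,b-a)
n1=on(t,f((357,284)),.165);n2=on(t,f((428,275)),.165);print("nose dir",n1,n1-n2)
print("pull",on(t,f((258,272)),.196))
# scene: wing top centre, pull top
g=lambda q:np.array([240,150])+(np.array(q)-[500,0])/4.-.375
print("scene wing",on(s,g((566,248)),.201),"pull",on(s,g((606,120)),.196), "ends",on(s,g((574,226)),.201),on(s,g((556,272)),.201))
E
```

```text
res [[ 0.0032 -0.0012]
 [ 0.002   0.0022]
 [-0.0027  0.0013]
 [-0.0025 -0.0023]] c [0.6775 0.0487] yaw 0.16085413987022956
axis [ 0.6017 -0.0831]
hinge [0.5906 0.1663]
wing [ 0.5946 -0.0823  0.201 ] [ 0.0107 -0.0496  0.    ]
nose dir [ 0.5802 -0.0372  0.165 ] [-0.0058  0.0517  0.    ]
pull [0.5844 0.0342 0.196 ]
scene wing [ 0.5995 -0.0774  0.201 ] pull [0.5699 0.0356 0.196 ] ends [ 0.5955 -0.0588  0.201 ] [ 0.6029 -0.0978  0.201 ]
```

```bash
cat >> h.py <<'E'
from scipy.spatial.transform import Rotation as Ro
FL=1
def quat(yaw,flip=0):
    # tool down, tool y along (cos yaw, sin yaw)
    a=yaw+np.pi*flip
    y=np.array([np.cos(a),np.sin(a),0]);z=np.array([0,0,-1.]);x=np.cross(y,z)
    return Ro.from_matrix(np.c_[x,y,z]).as_quat()
def yawof(o,flip=0):
    y=Ro.from_quat(o["orientation"]).as_matrix()[:,1];a=np.arctan2(y[1],y[0])-np.pi*flip
    return (a+np.pi)%(2*np.pi)-np.pi
E
python3 - <<'E'
from h import *
for fl in(0,1):
    for y in(-1.6,-.2,.2,.5,1.6):
        q=kinematics.solve_ik([.598,-.081,.192],quat(y,fl)); print(fl,y,q)
    print(kinematics.solve_ik([.45,.15,.19],quat(-1.55,fl)))
E
```

```text
0 -1.6 [-0.1371  0.3778  1.733  -0.      1.0308  1.4629]
0 -0.2 [-0.1371  0.3778  1.733  -0.      1.0308  0.0629]
0 0.2 [-0.1371  0.3778  1.733  -0.      1.0308 -0.3371]
0 0.5 [-0.1371  0.3778  1.733  -0.      1.0308 -0.6371]
0 1.6 [-0.1371  0.3778  1.733  -0.      1.0308 -1.7371]
[ 0.3186  0.19    2.0045 -0.      0.9471  1.8686]
1 -1.6 [-0.1371  0.3778  1.733  -0.      1.0308 -1.6787]
1 -0.2 None
1 0.2 [-0.1371  0.3778  1.733  -0.      1.0308  2.8045]
1 0.5 [-0.1371  0.3778  1.733  -0.      1.0308  2.5045]
1 1.6 [-0.1371  0.3778  1.733  -0.      1.0308  1.4045]
[ 0.3186  0.19    2.0045 -0.      0.9471 -1.273 ]
```

```bash
python3 - <<'E'
from h import *
P=np.array([.598,-.081])
hand.move_gripper(.045,20)
bot.reach([*P,.29],quat(.2))
print(get_obs()["time_s"])
bot.servo_line([*P,.193],velocity=.12)
bot.dwell(.2)
o=get_obs();b=np.r_[o["wrist_force"],o["ft_torque"]];np.save("base.npy",b);print(o["time_s"],b,o["position"],yawof(o))
for w in(.026,.020,.016,.013):
    hand.move_gripper(w,20);o=get_obs();print(w,o["gripper_width"],o["time_s"],np.r_[o["wrist_force"],o["ft_torque"]]-b,o["grip_force"])
    if np.linalg.norm((o["wrist_force"]-b[:3])[:2])>4: break
c=vision.read_camera("scene");np.savez("scene1.npz",**c)
cv2.imwrite("pics/scene1.png",crop(c,200,120,120,100,6))
E
```

```text
2.7667
3.925 [-0.0521  0.0143  0.431  -0.0677 -0.0148  0.0224] [ 0.5984 -0.081   0.1938] 0.20002958950616456
0.026 0.026530112477694646 4.25 [ 0.1639  0.8297 -0.0254  0.0747  0.0086 -0.0266] 0.0
0.02 0.02007907155779926 4.4833 [ 0.2683  0.3948 -0.0632  0.1495 -0.0089 -0.0788] 0.0
0.016 0.01592974171835015 4.7 [-1.2705 -0.5688  0.6735 -0.0057  0.2166 -0.0674] 0.6366875732783228
0.013 0.013101029144454534 4.9167 [-5.198  -2.1205  3.2423 -0.3053  0.7817 -0.0295] 2.56623812019825
```

View pics/scene1.png

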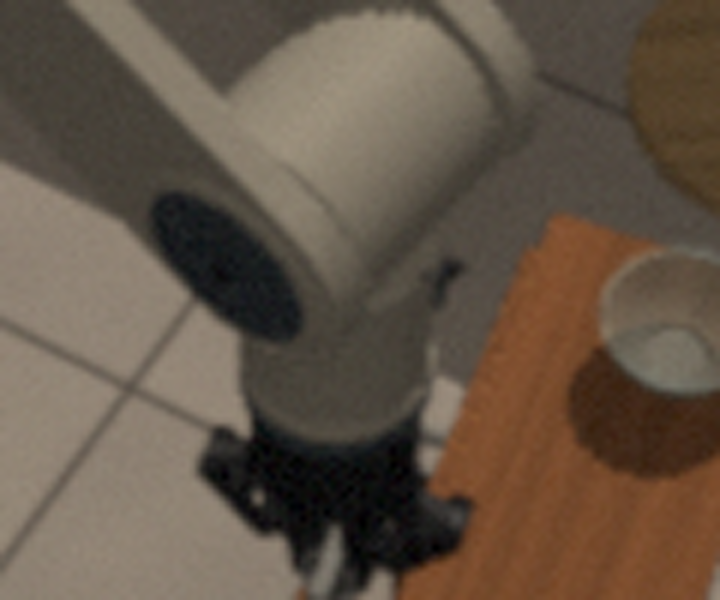

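The picture shows the wing between the fingers near (330,560). It touches on one side, so I'll recentre about 2 mm towards −x and then grip.

```bash
cat >> h.py <<'E'
b=np.load("base.npy") if __import__("os").path.exists("base.npy") else np.zeros(6)
def ft(n=3,dt=.02):
    a=[]
    for _ in range(n):
        bot.dwell(dt);o=get_obs();a.append(np.r_[o["wrist_force"],o["ft_torque"]])
    return np.mean(a,0)-b,np.std(a,0),o
E
python3 - <<'E'
from h import *
P=np.array([.598,-.081])-.0021*np.array([np.cos(.2),np.sin(.2)])
bot.servo_line([*P,.193],velocity=.02);print(*ft(6))
hand.move_gripper(.012,20)
m,s,o=ft(5);print(m,s,o["gripper_width"],o["grip_force"],o["time_s"])
hand.move_gripper(.009,20)
m,s,o=ft(6);print(m,s,o["gripper_width"],o["grip_force"],o["time_s"],o["position"],yawof(o))
E
```

```text
[-0.0715  0.2654 -0.3253  0.0545 -0.007  -0.0202] [0.388  0.6624 0.6085 0.0273 0.0248 0.0414] {'time_s': 5.325, 'joint_pos': array([-0.1382,  0.3739,  1.7363,  0.0002,  1.0308, -0.3383]), 'joint_vel': array([ 0.0015,  0.001 ,  0.    , -0.0015,  0.0006, -0.0002]), 'joint_efforts': array([ -0.0468, -59.2794, -31.415 ,   0.0009,  -0.0004,  -0.001 ]), 'position': array([ 0.5962, -0.0814,  0.193 ]), 'orientation': array([0.633 , 0.7742, 0.0002, 0.0002]), 'wrist_force': array([-0.6917, -0.1502,  0.7259]), 'ft_torque': array([-0.0615, -0.0618, -0.0012]), 'grip_force': 0.0, 'gripper_width': 0.012817595337396662}
[-0.7744 -0.2401  0.138   0.0283  0.1061 -0.017 ] [0.2503 0.139  0.4266 0.0285 0.0165 0.0227] 0.011888193034966191 0.29046538285911083 5.625
[-1.8114 -0.329   1.6564 -0.0534  0.3723 -0.04  ] [0.5444 0.3605 0.2631 0.0337 0.026  0.0345] 0.010712479903062693 21.81078314781189 5.9417 [ 0.5958 -0.0815  0.193 ] 0.19998039451481997
```

```bash
cat >> h.py <<'E'
class T:
    def __init__(s,P,yaw,z=.193): s.P=np.array(P,float);s.y=yaw;s.z=z
    def step(s,dy,n=5):
        s.y+=dy;bot.servo_line([*s.P,s.z],quat(s.y),velocity=.05)
        m,sd,o=ft(n,.015)
        if np.linalg.norm(m[:2])>3: s.P=s.P+np.clip(m[:2]*1.5e-4,-.0008,.0008)
        s.m=m;s.o=o
        print(f"{o['time_s']:.2f} cmd {s.y:.3f} yaw {yawof(o):.3f} Mz {m[5]:+.3f} F {m[0]:+.1f} {m[1]:+.1f} {m[2]:+.1f}")
        return m[5]
    def lean(s,sg,st=.03,lim=1.0,hold=.55):
        y0=s.y
        while abs(s.y-y0)<lim:
            M=-sg*s.step(sg*st)
            if M>.1: break
        else: return False
        if M<.13: M=-sg*s.step(sg*.012)
        if M>.22: M=-sg*s.step(-sg*.02)
        bot.dwell(hold); print("after lean",-sg*s.step(0,8)); return True
    def save(s): np.save("T.npy",[*s.P,s.y,s.z])
def load():
    a=np.load("T.npy");return T(a[:2],a[2],a[3])
E
python3 - <<'E'
from h import *
t=T([.596,-.0814],.2); t.lean(-1,lim=.5); t.save()
E
```

```text
6.28 cmd 0.170 yaw 0.171 Mz +0.039 F -2.4 -0.9 +2.1
6.61 cmd 0.140 yaw 0.141 Mz +0.013 F -3.3 -1.5 +3.4
6.94 cmd 0.110 yaw 0.111 Mz +0.008 F -1.8 +0.1 +2.1
7.28 cmd 0.080 yaw 0.081 Mz +0.004 F -1.1 +0.2 +1.6
7.61 cmd 0.050 yaw 0.051 Mz +0.013 F -0.4 +0.2 +1.6
7.94 cmd 0.020 yaw 0.021 Mz +0.022 F +0.1 +0.9 +1.6
8.28 cmd -0.010 yaw -0.009 Mz +0.093 F +0.9 +1.2 +1.5
8.61 cmd -0.040 yaw -0.039 Mz +0.140 F +0.7 +0.7 +1.4
9.54 cmd -0.040 yaw -0.040 Mz +0.168 F +1.8 +0.7 +1.9
after lean 0.16779606175851466
```

```bash
python3 - <<'E'
from h import *
t=load()
t.lean(1,lim=.9); t.save()
t.lean(-1,lim=.9); t.save()
E
```

```text
9.88 cmd -0.010 yaw -0.011 Mz +0.111 F +1.8 +0.7 +1.8
10.21 cmd 0.020 yaw 0.019 Mz +0.014 F +2.5 +0.9 +2.2
10.54 cmd 0.050 yaw 0.049 Mz -0.031 F +2.5 +0.7 +2.2
10.88 cmd 0.080 yaw 0.079 Mz -0.085 F +2.5 +1.1 +2.3
11.21 cmd 0.110 yaw 0.109 Mz -0.054 F +3.2 +0.8 +3.0
11.54 cmd 0.140 yaw 0.139 Mz -0.054 F -0.3 +0.3 +4.2
11.88 cmd 0.170 yaw 0.169 Mz -0.060 F -0.5 +0.1 +4.6
12.21 cmd 0.200 yaw 0.199 Mz -0.056 F -0.4 +0.3 +4.7
12.54 cmd 0.230 yaw 0.229 Mz +0.000 F +0.1 +0.0 +5.0
12.88 cmd 0.260 yaw 0.259 Mz -0.045 F -0.5 +0.4 +4.4
13.21 cmd 0.290 yaw 0.289 Mz -0.059 F -0.6 +0.1 +4.0
13.54 cmd 0.320 yaw 0.319 Mz -0.113 F -0.7 +0.4 +5.0
13.88 cmd 0.332 yaw 0.331 Mz -0.141 F -0.6 +0.5 +4.9
14.81 cmd 0.332 yaw 0.331 Mz -0.146 F -0.6 +0.7 +4.5
after lean 0.14645275462083557
15.14 cmd 0.302 yaw 0.301 Mz -0.081 F -0.0 +0.5 +4.7
15.47 cmd 0.272 yaw 0.271 Mz -0.006 F -0.7 +0.2 +4.5
15.81 cmd 0.242 yaw 0.241 Mz +0.023 F -0.3 +0.1 +4.8
16.14 cmd 0.212 yaw 0.211 Mz +0.005 F -0.7 +0.6 +4.9
16.48 cmd 0.182 yaw 0.181 Mz +0.026 F -0.5 -0.1 +4.7
16.81 cmd 0.152 yaw 0.151 Mz +0.019 F -0.4 +0.3 +4.8
17.14 cmd 0.122 yaw 0.121 Mz +0.042 F -0.8 +0.6 +4.4
17.48 cmd 0.092 yaw 0.091 Mz +0.047 F -0.5 +0.2 +5.2
17.81 cmd 0.062 yaw 0.061 Mz +0.046 F -0.6 +0.3 +4.6
18.14 cmd 0.032 yaw 0.031 Mz +0.031 F -0.6 -0.1 +5.2
18.48 cmd 0.002 yaw 0.001 Mz -0.013 F -0.8 +0.2 +4.8
18.81 cmd -0.028 yaw -0.029 Mz +0.022 F -0.8 +0.4 +4.8
19.14 cmd -0.058 yaw -0.059 Mz +0.051 F -0.5 -0.2 +5.0
19.48 cmd -0.088 yaw -0.089 Mz +0.104 F -1.0 +0.1 +4.7
19.81 cmd -0.100 yaw -0.101 Mz +0.146 F -0.9 -0.1 +5.1
20.74 cmd -0.100 yaw -0.101 Mz +0.145 F -0.6 -0.1 +5.0
after lean 0.14510922324250536
```

```bash
python3 - <<'E'
from h import *
t=load()
t.step(.1);t.step(.1);t.step(.1)
t.lean(1,lim=.5); t.save()
E
```

```text
21.07 cmd 0.000 yaw -0.001 Mz -0.043 F -0.2 -0.1 +5.0
21.41 cmd 0.100 yaw 0.099 Mz -0.066 F -0.6 +0.5 +5.0
21.74 cmd 0.200 yaw 0.199 Mz -0.040 F -0.5 +0.6 +5.1
22.07 cmd 0.230 yaw 0.229 Mz -0.073 F -0.9 +0.1 +5.1
22.41 cmd 0.260 yaw 0.259 Mz -0.066 F -0.4 +0.2 +4.4
22.74 cmd 0.290 yaw 0.289 Mz -0.069 F -0.7 +0.2 +4.6
23.07 cmd 0.320 yaw 0.319 Mz -0.065 F -0.4 +0.3 +4.5
23.41 cmd 0.350 yaw 0.349 Mz -0.048 F -0.3 +0.3 +4.6
23.74 cmd 0.380 yaw 0.379 Mz -0.032 F -0.8 +0.3 +4.7
24.07 cmd 0.410 yaw 0.409 Mz -0.043 F -0.5 +0.3 +4.5
24.41 cmd 0.440 yaw 0.439 Mz -0.042 F -0.8 +0.3 +5.0
24.74 cmd 0.470 yaw 0.469 Mz -0.017 F -0.9 +0.5 +5.0
25.07 cmd 0.500 yaw 0.499 Mz -0.054 F -0.6 +0.3 +4.4
25.41 cmd 0.530 yaw 0.529 Mz -0.046 F -0.4 +0.6 +4.8
25.74 cmd 0.560 yaw 0.559 Mz -0.045 F -0.6 +0.3 +4.3
26.07 cmd 0.590 yaw 0.589 Mz -0.022 F -0.6 -0.1 +5.1
26.41 cmd 0.620 yaw 0.619 Mz -0.060 F -0.4 +0.0 +4.8
26.74 cmd 0.650 yaw 0.649 Mz -0.046 F -0.3 +0.5 +5.0
27.07 cmd 0.680 yaw 0.679 Mz -0.041 F -0.4 -0.2 +4.8
27.41 cmd 0.710 yaw 0.709 Mz -0.051 F -0.4 +0.3 +4.6
```

```bash
python3 - <<'E'
from h import *
t=load()
print(get_obs()["gripper_width"])
while t.y<1.24:
    if -t.step(.075)>.12: break
while t.y<1.6:
    if -t.step(.025)>.1: break
t.save();print(t.P,t.o["gripper_width"],t.o["grip_force"])
E
```

```text
0.010738111625567062
27.74 cmd 0.785 yaw 0.784 Mz -0.023 F -0.5 +0.0 +4.5
28.07 cmd 0.860 yaw 0.859 Mz -0.002 F -0.2 +0.8 +4.6
28.41 cmd 0.935 yaw 0.934 Mz -0.032 F -0.4 +0.8 +4.3
28.74 cmd 1.010 yaw 1.008 Mz -0.024 F +0.0 +0.6 +4.4
29.07 cmd 1.085 yaw 1.083 Mz -0.032 F -0.3 +0.8 +4.8
29.41 cmd 1.160 yaw 1.158 Mz -0.019 F -0.1 +1.1 +4.5
29.74 cmd 1.235 yaw 1.233 Mz -0.013 F -0.3 +0.4 +4.5
30.07 cmd 1.310 yaw 1.308 Mz -0.029 F +0.1 +1.3 +4.6
30.41 cmd 1.335 yaw 1.332 Mz -0.046 F -0.1 +1.0 +4.8
30.74 cmd 1.360 yaw 1.357 Mz -0.048 F -0.0 +1.2 +5.0
31.07 cmd 1.385 yaw 1.382 Mz -0.041 F -0.5 +1.0 +4.7
31.41 cmd 1.410 yaw 1.408 Mz -0.028 F -0.3 +0.7 +4.6
31.74 cmd 1.435 yaw 1.432 Mz -0.072 F -0.0 +1.0 +4.6
32.08 cmd 1.460 yaw 1.457 Mz -0.118 F -0.1 +1.3 +4.5
[ 0.596  -0.0815] 0.010264412053300153 22.190397083759308
```

```bash
python3 - <<'E'
from h import *
t=load(); t.step(-.03)
t0=on(dict(np.load("top0.npz")),np.array([195,110])+np.array([264,315])/4.-.375,.196);print("pull top?",t0)
hand.move_gripper(.04); bot.servo_line([*t.P,.27],velocity=.2)
P=[.5687,.0340]
bot.reach([*P,.27],quat(.165))
c=vision.read_camera("scene");cv2.imwrite("pics/scene2.png",crop(c,200,120,120,100,6));np.savez("scene2.npz",**c)
print(get_obs()["time_s"])
E
```

```text
32.41 cmd 1.430 yaw 1.427 Mz -0.052 F -0.3 +0.9 +4.5
pull top? [0.5536 0.0304 0.196 ]
34.6917
```

View pics/scene2.png

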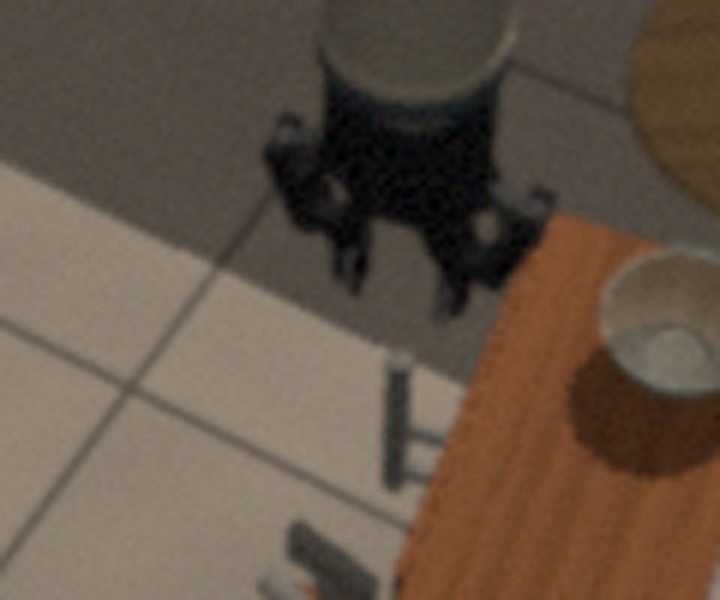

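The catch now points towards the robot, with the wing near (335,560). The top of the pull is at (399,362), right below the open jaws. I'll descend, feel for centre and grip.

```bash
python3 - <<'E'
from h import *
c=dict(np.load("scene2.npz"));p=on(c,np.array([200,120])+np.array([399,362])/6-.42,.196);print(p)
P=(p[:2]+[.5687,.0340])/2; print(P)
u=np.array([np.cos(.165),np.sin(.165)])
bot.servo_line([*P,.183],quat(.165),velocity=.15)
m,s,o=ft(4);print(m,o["time_s"])
w=.04
while w>.016:
    w-=.006;hand.move_gripper(w,30);m,s,o=ft(3,.015);F=m[:2]@u;print(round(w,3),o["gripper_width"],m[:3],o["grip_force"])
    if abs(F)>2:
        P=P+np.sign(F)*u*(w+.003-.014)/2;bot.servo_line([*P,.183],velocity=.04);break
hand.move_gripper(.012,30);m,s,o=ft(4);print(m,o["gripper_width"],o["grip_force"],o["time_s"],o["position"])
np.save("P.npy",P)
E
```

```text
[0.5703 0.0347 0.196 ]
[0.5695 0.0343]
[ 0.193  -0.1095 -0.4061  0.0701 -0.0004 -0.0511] 35.4917
0.034 0.033810803026749464 [ 0.4471  0.2532 -0.6463] 0.0
0.028 0.027908027669093165 [-0.3441  0.2972 -0.1517] 0.0
0.022 0.022006491827110543 [ 0.1111 -0.3028 -0.0689] 0.0
0.016 0.01595378495703008 [-0.0281  0.4923 -0.2971] 0.0
0.01 0.012852671960656786 [-4.3045 -0.5007  3.6194] 29.293144047260284
[-6.5186 -1.093   6.3714 -0.1133  1.0428 -0.0096] 0.013151346998877085 29.694097638130188 37.425 [0.5691 0.0343 0.183 ]
```

```bash
python3 - <<'E'
from h import *
P0=np.array([.5692,.0343]);H=np.array([.5838,.1679]);d=np.zeros(2)
for th in np.r_[.03,.08,np.arange(.16,1.625,.08)]:
    R=np.array([[np.cos(th),np.sin(th)],[-np.sin(th),np.cos(th)]])
    bot.servo_line([*(H+R@(P0-H)+d),.183],quat(.165-th),velocity=.07)
    m,s,o=ft(2,.01)
    if np.linalg.norm(m[:2])>3: d+=np.clip(m[:2]*1e-4,-.001,.001)
    print(f"{th:.2f} t{o['time_s']:.2f}",m[:3],m[5],o["gripper_width"],d)
    if np.linalg.norm(m[:3])>35: print("STOP");break
c=vision.read_camera("scene");cv2.imwrite("pics/scene3.png",crop(c,150,80,180,150,4))
E
```

```text
0.03 t37.69 [-1.4771 -0.9997  1.0829] 0.027098463472586334 0.013068302782646455 [0. 0.]
0.08 t37.96 [-0.7453 -1.3821  1.1248] 0.02103096499454285 0.01288807403525511 [0. 0.]
0.16 t38.27 [-1.4057 -0.8091  1.5294] -0.014057796924045681 0.012698275396658533 [0. 0.]
0.24 t38.59 [-1.5033  0.4309  1.099 ] -0.04123527739979489 0.013185821879493052 [0. 0.]
0.32 t38.91 [0.023  0.5772 1.528 ] 0.024143231282939395 0.013012976780832857 [0. 0.]
0.40 t39.23 [0.1556 2.3252 0.8546] 0.03565161416951837 0.012911778156380135 [0. 0.]
0.48 t39.54 [ 1.0602  3.1961 -0.1092] 0.08435894220367643 0.013085912375548556 [0.0001 0.0003]
0.56 t39.87 [0.5206 1.5912 0.7905] 0.029338140709591676 0.012715712062390491 [0.0001 0.0003]
0.64 t40.18 [1.1309 1.6623 0.3022] 0.044770852719449916 0.012775631699912162 [0.0001 0.0003]
0.72 t40.50 [1.6686 2.3786 0.5071] 0.03960789233743761 0.013253446369627303 [0.0001 0.0003]
0.80 t40.82 [ 2.6062  2.9199 -0.3537] 0.046605207040010824 0.012953654479904608 [0.0004 0.0006]
0.88 t41.14 [1.2039 1.0887 0.4668] 0.04706104059737046 0.012942313935103629 [0.0004 0.0006]
0.96 t41.46 [0.9579 1.2653 1.5059] 0.025177804639217517 0.012646950977968087 [0.0004 0.0006]
1.04 t41.77 [1.114  1.8251 2.3207] 0.0385126257055378 0.012731750293060597 [0.0004 0.0006]
1.12 t42.09 [1.9536 1.8289 1.621 ] 0.0625243246446436 0.012972848195710403 [0.0004 0.0006]
1.20 t42.41 [2.4164 0.6039 0.8242] 0.05908411246920159 0.012647429305381153 [0.0004 0.0006]
1.28 t42.73 [2.9085 1.9058 1.7308] 0.04605177160444286 0.013079187775788747 [0.0007 0.0008]
1.36 t43.05 [1.5564 0.979  2.7682] 0.021534765006231617 0.013488103562714475 [0.0007 0.0008]
1.44 t43.37 [0.9831 0.2657 2.3921] 0.0375586145363075 0.012958138573588424 [0.0007 0.0008]
1.52 t43.68 [1.0443 1.1267 2.6986] 0.05120440785243183 0.012434696052634819 [0.0007 0.0008]
1.60 t44.00 [1.878  0.7247 3.4751] 0.06627463131491476 0.013214502129742315 [0.0007 0.0008]
```

View pics/scene3.png

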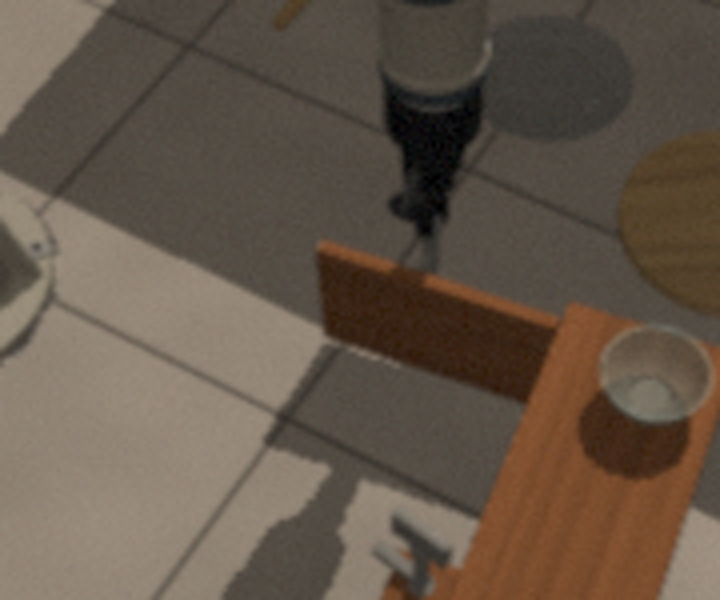

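The door, from (320,245) to (560,320), stands wide open at about 1.6 rad, and the catch at (410,555) still points towards the robot. Time to release, lift clear and check.

```bash
python3 - <<'E'
from h import *
hand.move_gripper(.036); o=get_obs();p=o["position"]
bot.servo_line([p[0],p[1],.30],velocity=.12)
bot.dwell(.3)
c=vision.read_camera("top");cv2.imwrite("pics/top4.png",cv2.resize(c["frame"][:,:,::-1],(800,600)));print(ft(3)[0],get_obs()["time_s"])
E
```

```text
[ 0.3641 -0.3225 -0.298   0.0764  0.0404 -0.0363] 45.925
```

View pics/top4.png

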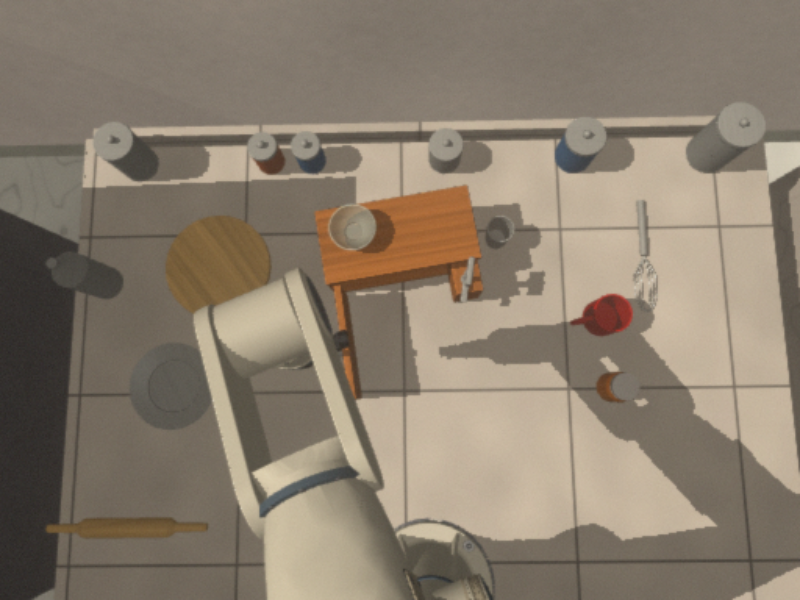

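The door is open, from (340,290) to (357,397), and the catch at (468,280) is turned towards the robot. Nothing else has moved, and the arm is clear.

```bash
python3 -c "
from workcell import hand_in
print(hand_in())"
```

```text
the job is handed in; nothing more can be done
None
```

I rocked the catch free at about 0.17 N m or less, turned it to its stop towards the robot, swung the door open to about 1.6 rad, left everything else in place, and handed the job in at about 46 s.

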